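# Stack the ceramic jewel boxes on the vanity

## Robot

A 7-joint arm with a two-finger parallel gripper is mounted at the origin on the work surface. World frame = base frame: x ahead of the robot, y to its left, z up, the work surface at z = 0. Lengths are in m, angles in rad, forces in N, time in s.
With the tool pointing down it reaches from about 0.375 to 0.925 m from the base axis. Payload 3.1 kg.
Tool frame: the origin (TCP) lies on the centre line of the jaws, within the pads' length; the fingertips stand ctrl.tip_extent ahead of it and the grasp point (between the pads) lies 11 mm behind it (ctrl.tip_extent is the distance from the TCP to the fingertips, in m); z points along the fingers, y is the direction in which the jaws open and shut (so a half turn about z gives the same grasp; the last joint's range is limited). The gripper opens to 85 mm and grips with 20 to 120 N. Pads are 22 mm wide; open, the fingers measure 114 mm over their backs; the gripper's body (76 mm by 85 mm) begins 54 mm behind the grasp point. The pads swing forward as they close: fully open they stand 13 mm farther back than shut.
Start: joints at [1.164, 0.383, 0.044, 1.598, -0.018, 1.161, -0.05], TCP at [0.198, -0.619, 0.209] pointing down, gripper open.
Joint ranges: [-2.61, 2.61], [-0.41, 2.15], [-1.48, 1.57], [0, 2.5], [-1.57, 4.71], [0.05, 1.97], [-2.85, 2.85]. Speed limits (rad/s): [2.79, 2.79, 3.14, 3.14, 3.14, 3.14, 3.14].

## Interface

Orientations are given as a unit quaternion [w, x, y, z].
In Python, from workcell import ctrl gives the robot as it stands. The module is installed in compiled form; this text tells all that it offers.
- The arm moves only by the tool move_arm, never from a script. Its argument "deltas" is a list of rows, each an object with "offset": the shift along the world's x, y, z in mm, a list of three; "spin": the turn about the world's z in degrees. In form: [{"offset": [dx, dy, dz], "spin": spin}, ...]. A call has 1 to 10 rows; each row is the pose to reach, as a shift and turn from the pose commanded when the call began; what a row does not reach only later rows make up. A row lasts 1/12 s, in which the tool goes at most 41.7 mm and 7.16 degrees, less where a joint would pass 70% of its speed; a pose out of reach is approached as far as the arm can. A call with a gripper value outside its range is refused whole. "claw" is the finger opening in mm, from 0 to 85.4, set as the call begins (left out, the last holds). The fingers move at their own pace and stop on an object; "force" is the grip in N (left out, the last holds). Time passes only in rows, so rows that repeat a pose let the fingers close. It gives the time, the measured TCP pose, the force and the opening at its end, in the units of the state.
- ctrl.get_state(): the state, without advancing time (a new reading comes with each control period).
- ctrl.capture(name): name is "scene" or "top" or "wrist"; returns a dict with "img" (400x640x3 uint8, red, green, blue), "range_z" (400x640 float32, m along the optical axis (not along the pixel's ray), 0 where there is no reading), "mtx" (3x3 intrinsics, pixels), "extrinsics" (4x4, takes a point from camera to world coordinates); the wrist camera has in their place "tool_from_camera" (4x4, takes a point from camera to tool coordinates, whose origin is the TCP and whose axes are the flange's). Camera axes: x right, y up, looking along -z (the intrinsics and any distortion apply to the point x, -y, -z); pixel columns grow to the right and rows downward; lengths in m; the calibration is good to about 2 mm. A picture is of the moment at which its call begins: read the wrist's pose just before it.
- ctrl.sign_off(): hands the job in, once; it reports no verdict.
The state is a dict: "t": time; "qpos": joint angles; "joint_velocities": joint speeds; "tau": joint torques, N m; "ee_pos": TCP position; "eef_rot": TCP orientation; "contact_force": force on the tool from outside, world axes, zero at the start; "torque": the same for the moment, N m; "width": finger opening in m.
Only numpy, scipy, OpenCV 4.12 (cv2) and the standard library are available. Lean on these libraries where they do the work, as an engineer would, in place of code of your own. Each camera call takes 0.05 s, during which the arm holds its last target. There are 200 camera calls.

## Task

Tidy the white ceramic jewel boxes into two little towers: the two round ones in the middle of the oval brass-rimmed tray, larger below and smaller on top, with the ring cone standing upright on top of them; and the two square ones on the middle of the square wooden riser, larger below and smaller on top, their sides lined up with the riser's. Centre each piece on the one below and set it down gently, not dropped. Leave the violet bottle, the pump bottle and the brush holder standing where they are.

Things in the scene. Friction and masses are not known exactly. Their poses are not given: they have to be found in the camera images.
- tray: Fixed oval glass tray with a thin brass rim, 150 mm along its x and 200 mm along its y. Origin at the centre of its underside; the glass floor's top is 6 mm above the origin, the rim's top 12 mm. z up.
- riser: Fixed low square riser of mid-brown wood, 90 x 90 mm, 16 mm high. Origin at the centre of its underside; x and y along its sides, z up.
- round_large: Larger round white ceramic box with a flat top and a thin brass line, loose: a solid cylinder 62 mm in diameter, 36 mm high, about 160 g. Origin at the centre of its underside, z up.
- round_small: Smaller round white ceramic box with a flat top and a thin brass line, loose: a solid cylinder 44 mm in diameter, 30 mm high, about 80 g. Origin at the centre of its underside, z up.
- square_large: Larger square white ceramic box with a flat top and a thin brass line, loose: 56 x 56 mm, 36 mm high, about 160 g. Origin at the centre of its underside; x and y along its sides, z up.
- square_small: Smaller square white ceramic box with a flat top and a thin brass line, loose: 40 x 40 mm, 30 mm high, about 80 g. Origin at the centre of its underside; x and y along its sides, z up.
- ring_cone: White ceramic ring cone, loose, about 50 g: a cylindrical foot 32 mm in diameter and 18 mm high (grip it there), above it a cone that starts 23 mm wide and narrows to a 6 mm wide tip, 60 mm high in all. Origin at the centre of its underside, z up.
- violet_bottle: Bystander: violet glass bottle with a brass cap, 64 mm in diameter, 145 mm high, stands loose. Origin at the centre of its underside, z up.
- pump_bottle: Bystander: white bottle with a press-button pump, 66 mm in diameter, 161 mm high, its nozzle reaching 40 mm from the axis along its -x; stands loose. Origin at the centre of its underside, z up.
- brush_holder: Bystander: dark grey hard silicone cup, 76 mm in diameter and 80 mm high, with three makeup brushes that stand up to 135 mm high; stands loose. Origin at the centre of its underside, z up.
Not all that is in view belongs to the job. What is shaped like the ring_cone but black is not meant. Several things have the shape of the riser; the one meant has the colours described above.

How it is judged:
At the end, for the whole second after the job is handed in: Tray: large round box, small round box, ring cone; riser: large square box, small square box. Lowest within 15 mm of the tray or riser centre, others within 10 mm of the one below; squares within 0.2 rad of the riser's sides; all upright within 0.1 rad, seated within 4 mm, at rest (horizontal distance between round_large and tray below 0.015 m and z of round_large in the frame of tray between 0.002 and 0.01 m and horizontal distance between round_small and round_large below 0.01 m and z of round_small in the frame of round_large between 0.032 and 0.04 m and horizontal distance between ring_cone and round_small below 0.01 m and z of ring_cone in the frame of round_small between 0.026 and 0.034 m and horizontal distance between square_large and riser below 0.015 m and z of square_large in the frame of riser between 0.012 and 0.02 m and horizontal distance between square_small and square_large below 0.01 m and z of square_small in the frame of square_large between 0.032 and 0.04 m and (angle between the x axis of square_large and the x axis of riser, either way round below 0.2 rad or angle between the x axis of square_large and the y axis of riser, either way round below 0.2 rad) and (angle between the x axis of square_small and the x axis of riser, either way round below 0.2 rad or angle between the x axis of square_small and the y axis of riser, either way round below 0.2 rad) and angle between each of round_large, round_small, square_large, square_small, ring_cone's own z axis and vertical below 0.1 rad and linear speed of each of round_large, round_small, square_large, square_small, ring_cone below 0.02 m/s and angular speed of each of round_large, round_small, square_large, square_small, ring_cone below 0.2 rad/s); the robot touches nothing.
It fails at once if the violet bottle is pushed more than 30 mm or tipped (distance of violet_bottle from where it was at the start of the episode above 0.03 m or angle between violet_bottle's own z axis and vertical above 0.35 rad).
It fails at once if the pump bottle is pushed more than 30 mm or tipped (distance of pump_bottle from where it was at the start of the episode above 0.03 m or angle between pump_bottle's own z axis and vertical above 0.35 rad).
It fails at once if the brush holder is pushed more than 30 mm or tipped (distance of brush_holder from where it was at the start of the episode above 0.03 m or angle between brush_holder's own z axis and vertical above 0.35 rad).
It fails at once if one of the five pieces is dropped (falls freely by about 2 cm or more) ((linear speed of round_large above 0.6 m/s and contact force between round_large and the fingers below 0.01 N) or (linear speed of round_small above 0.6 m/s and contact force between round_small and the fingers below 0.01 N) or (linear speed of square_large above 0.6 m/s and contact force between square_large and the fingers below 0.01 N) or (linear speed of square_small above 0.6 m/s and contact force between square_small and the fingers below 0.01 N) or (linear speed of ring_cone above 0.6 m/s and contact force between ring_cone and the fingers below 0.01 N)).
It also fails if it takes over 144 s, if anything falls off the work surface, if the arm or the gripper's body presses on something with over 40 N, if the wrist force passes 120 N, or if a joint passes its speed limit or range.

## Working session

There is one attempt and no reset: what is moved stays moved. The work goes in short steps, Python scripts to look and compute and a tool call to move; the robot and the scene stay as the last step left them, time stands still between calls to the robot, and variables do not carry over. Pictures are saved under pics/ and viewed, about 12 in all and at most 16, crops included, and the job is handed in when it is done.

Besides the shell and the picture viewer there is one more tool, called in YAML: its name, and indented under it one key for each argument. move_arm: Moves the arm, as the interface text tells. Its arguments: {"type":"object","properties":{"deltas":{"type":"array"},"claw":{"type":"number"},"force":{"type":"number"}},"required":["deltas"]}

```bash
mkdir -p pics
cat > h.py <<'E'
import numpy as np, cv2
from workcell import ctrl
from scipy.spatial.transform import Rotation as R
def cap(n):
    s=ctrl.get_state(); c=ctrl.capture(n)
    if n=='wrist':
        q=np.array(s['eef_rot']); T=np.eye(4); T[:3,:3]=R.from_quat(q[[1,2,3,0]]).as_matrix(); T[:3,3]=s['ee_pos']
        c['extrinsics']=T@c['tool_from_camera']
    d=c['range_z'];K=c['mtx'];v,u=np.mgrid[0:400,0:640]
    P=np.stack([(u-K[0,2])/K[0,0]*d,-(v-K[1,2])/K[1,1]*d,-d],-1)
    c['w']=P@c['extrinsics'][:3,:3].T+c['extrinsics'][:3,3]; c['w'][d==0]=np.nan
    return c
def save(img,n): cv2.imwrite('pics/'+n,img[...,::-1])
E
python3 - <<'E'
from h import *
s=ctrl.get_state(); print({k:np.round(v,3) for k,v in s.items()}, ctrl.tip_extent)
for n in('top','scene'):
    c=cap(n); save(c['img'],n+'0.png'); np.savez(n+'0.npz',w=c['w'],img=c['img']); print(c['mtx'],c['extrinsics'].round(3), [k for k in c])
E
```

```text
{'t': np.float64(0.0), 'qpos': array([ 1.164,  0.384,  0.044,  1.6  , -0.018,  1.161, -0.05 ]), 'joint_velocities': array([-0.   , -0.002,  0.001,  0.001, -0.   , -0.001, -0.   ]), 'tau': array([-0.0000e+00, -4.3347e+01,  1.0250e+00, -2.4951e+01,  1.1000e-02,
        1.1000e-02,  0.0000e+00]), 'ee_pos': array([ 0.197, -0.618,  0.208]), 'eef_rot': array([-0.001,  0.988,  0.154, -0.   ]), 'contact_force': array([-0.695,  0.465, -0.338]), 'torque': array([-0.068, -0.025,  0.057]), 'width': np.float64(0.085)} 0.008
[[476.71238228   0.         319.8810574 ]
 [  0.         476.71238228 194.19617669]
 [  0.           0.           1.        ]] [[ 0.000e+00  9.950e-01 -1.040e-01  4.290e-01]
 [-1.000e+00 -1.000e-03 -1.200e-02 -2.900e-02]
 [-1.200e-02  1.040e-01  9.950e-01  1.228e+00]
 [ 0.000e+00  0.000e+00  0.000e+00  1.000e+00]] ['img', 'range_z', 'mtx', 'extrinsics', 'w']
[[435.4052944    0.         313.64836159]
 [  0.         435.4052944  197.34619395]
 [  0.           0.           1.        ]] [[ 0.059 -0.617  0.785  1.435]
 [ 0.998  0.05  -0.036 -0.037]
 [-0.017  0.786  0.618  0.734]
 [ 0.     0.     0.     1.   ]] ['img', 'range_z', 'mtx', 'extrinsics', 'w']
```

View pics/top0.png

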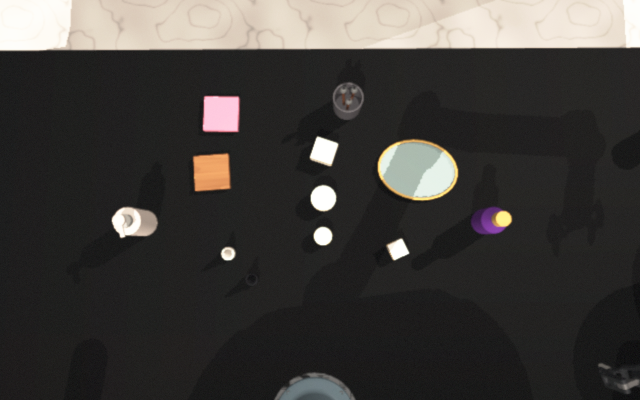

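View pics/scene0.png

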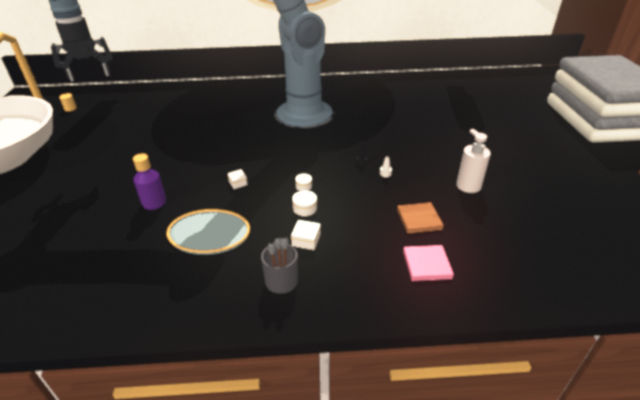

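Top view, with candidates by pixel:
- **Riser:** brown (212,172) or pink (221,114). I choose brown.
- **Cone:** white (228,254) or black (251,279). I choose white.
- **Round boxes:** large (323,198), small (323,236).
- **Square boxes:** large (324,151), small (398,249).
- **Tray:** (418,170).
- **Bystanders:** violet bottle (490,220), pump bottle (134,222), brush holder (347,100).

Next I measure these and check the choice in a close crop.

Run:
```python
from h import *
z=np.load('top0.npz'); w=z['w']; img=z['img']
S={'riser':(212,172,.016),'pink':(221,114,.016),'rl':(323,198,.036),'rs':(323,236,.03),'sl':(324,151,.036),'ss':(398,249,.03),'cone':(228,254,.05),'black':(251,279,.05)}
for n,(u,v,h) in S.items():
    r=30; ww=w[v-r:v+r,u-r:u+r]; m=(ww[...,2]>h*0.75)
    nl,lab=cv2.connectedComponents(m.astype(np.uint8)); 
    l=lab[r,r] or np.bincount(lab[m]).argmax() 
    m=lab==l; p=ww[m]; rect=cv2.minAreaRect(p[:,:2].astype(np.float32)*1000)
    print(n,m.sum(),'z',np.nanmedian(p[:,2]).round(4),'mean',p.mean(0).round(4),'rect',np.round(rect[0],1),np.round(rect[1],1),round(rect[2],1))
for n,(u,v) in {'violet':(490,220),'pump':(134,222),'brush':(347,100)}.items():
    ww=w[v-35:v+35,u-35:u+35].reshape(-1,3); p=ww[ww[:,2]>.03]; print(n,p.min(0).round(3),p.max(0).round(3))
print('floor z',np.nanmedian(w[300:330,100:200,2]))
hsv=cv2.cvtColor(img,cv2.COLOR_RGB2HSV); 
rim=np.zeros((400,640),bool); sub=(hsv[...,1]>90)&(hsv[...,2]>90); rim[130:210,370:465]=sub[130:210,370:465]
p=w[rim]; e=cv2.fitEllipse(p[:,:2].astype(np.float32)*1000); print('tray',e,np.median(p[:,2]))
c=np.hstack([cv2.resize(img[90:290,190:270],(320,600)),cv2.resize(img[130:270,290:420],(480,600))]); save(c,'crop1.png')
```

```text
riser 1172 z 0.0164 mean [0.6127 0.2665 0.0164] rect [613.2 266.7] [90.4 91.2] 4.5
pink 1129 z 0.0162 mean [0.7672 0.2456 0.0164] rect [767.3 245.8] [90.8 90.7] 89.4
rl 474 z 0.0362 mean [ 0.5437 -0.0211  0.0363] rect [543.9 -21.1] [60.7 57.9] 0.2
rs 236 z 0.0298 mean [ 0.4486 -0.0199  0.0298] rect [448.7 -19.7] [40.2 40. ] 89.9
sl 490 z 0.0363 mean [ 0.6643 -0.0232  0.0362] rect [665.2 -23. ] [56.3 56.1] 70.8
ss 267 z 0.03 mean [ 0.4163 -0.2067  0.0298] rect [ 416.4 -207. ] [39.5 40.3] 25.7
cone 26 z 0.0483 mean [0.4051 0.2174 0.0484] rect [404.  218.5] [14.9 10.8] 0.2
black 32 z 0.0483 mean [0.3416 0.1566 0.048 ] rect [341.9 156.9] [15.4 12.4] 24.6
violet [ 0.455 -0.454  0.03 ] [ 0.517 -0.396  0.15 ]
pump [0.444 0.405 0.03 ] [0.514 0.468 0.167]
brush [ 0.751 -0.119  0.03 ] [ 0.826 -0.047  0.135]
floor z 3.354475782257893e-05
tray ((nan, nan), (nan, nan), 0.0) nan
```

View pics/crop1.png

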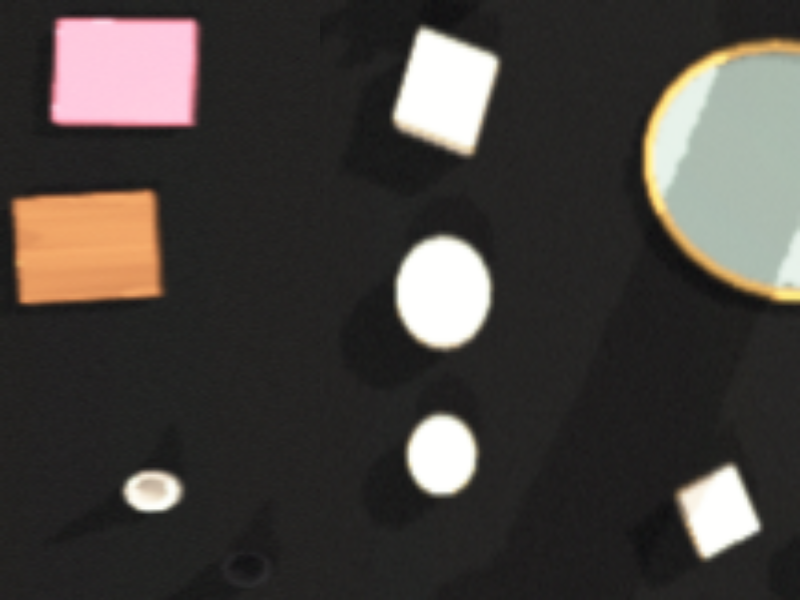

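The crop confirms the wood-brown riser and the white cone; the black cone is at the lower right of the left half. Next comes the tray centre, while the arm moves towards round_large.

Run:
```python
from h import *
c=cap('top'); img=c['img']; hsv=cv2.cvtColor(img,cv2.COLOR_RGB2HSV)
m=np.zeros((400,640),np.uint8); m[130:210,370:465]=((hsv[...,1]>90)&(hsv[...,2]>90))[130:210,370:465]
cs,_=cv2.findContours(m,cv2.RETR_EXTERNAL,cv2.CHAIN_APPROX_NONE); k=max(cs,key=len)[:,0,:].astype(float)
K=c['mtx'];T=c['extrinsics']; d=np.c_[(k[:,0]-K[0,2])/K[0,0],-(k[:,1]-K[1,2])/K[1,1],-np.ones(len(k))]@T[:3,:3].T
p=T[:3,3]+d*((.012-T[2,3])/d[:,2])[:,None]; print(cv2.fitEllipse((p[:,:2]*1000).astype(np.float32)), len(k))
```

```text
((619.902099609375, -264.7759094238281), (156.72149658203125, 207.24151611328125), 170.6654052734375) 202
```

move_arm:
  deltas:
    - {"offset":[20,34,0],"spin":-2}
    - {"offset":[40,69,0],"spin":-5}
    - {"offset":[60,103,0],"spin":-9}
    - {"offset":[80,138,0],"spin":-12}
    - {"offset":[100,173,0],"spin":-15}
    - {"offset":[120,207,0],"spin":-17.7}
    - {"offset":[140,242,0],"spin":-17.7}
    - {"offset":[160,277,0],"spin":-17.7}
    - {"offset":[180,311,0],"spin":-17.7}
    - {"offset":[200,346,0],"spin":-17.7}
  claw: 85
  force: 40

```text
t: 0.98
ee_pos: [0.3978, -0.2715, 0.2089]
eef_rot: [0.0, 1.0, -0.0, -0.0]
contact_force: [0.7, -0.9, -0.2]
width: 0.0852
```

move_arm:
  deltas:
    - {"offset":[20,34,0],"spin":0}
    - {"offset":[40,69,0],"spin":0}
    - {"offset":[60,103,0],"spin":0}
    - {"offset":[80,138,0],"spin":0}
    - {"offset":[100,172,-10],"spin":0}
    - {"offset":[117,204,-20],"spin":0}
    - {"offset":[132,230,-30],"spin":0}
    - {"offset":[142,247,-40],"spin":0}
    - {"offset":[146,252,-45],"spin":0}
    - {"offset":[146,252,-45],"spin":0}

```text
t: 1.82
ee_pos: [0.5428, -0.0192, 0.1624]
eef_rot: [-0.001, 1.0, 0.002, -0.002]
contact_force: [-0.5, -1.3, -0.3]
width: 0.0847
```

Run:
```python
from h import *
print(ctrl.get_state()['ee_pos'],ctrl.tip_extent)
c=cap('wrist'); save(c['img'],'w1.png'); w=c['w']
m=((w[...,2]>.028)&(w[...,2]<.045)&(c['img'].min(-1)>120)).astype(np.uint8)
n,lab=cv2.connectedComponents(m)
for i in range(1,n):
    p=w[lab==i]
    if len(p)>500: r=cv2.minAreaRect(p[:,:2].astype(np.float32)*1000); print(len(p),p.mean(0).round(4),np.round(r[0],1),np.round(r[1],1),round(r[2],1))
```

```text
[ 0.54280982 -0.01919465  0.16235501] 0.008
4709 [ 0.6648 -0.0229  0.0363] [665.7 -22.4] [56.  56.1] 71.2
3159 [ 0.546  -0.0205  0.0363] [544.9 -20.5] [60.9 61.2] 85.0
1131 [ 0.4502 -0.0196  0.0304] [449.3 -19.8] [42.2 43.7] 88.8
1117 [ 0.4177 -0.2056  0.0302] [ 416.6 -206.3] [41.7 39.9] 25.1
```

View pics/w1.png

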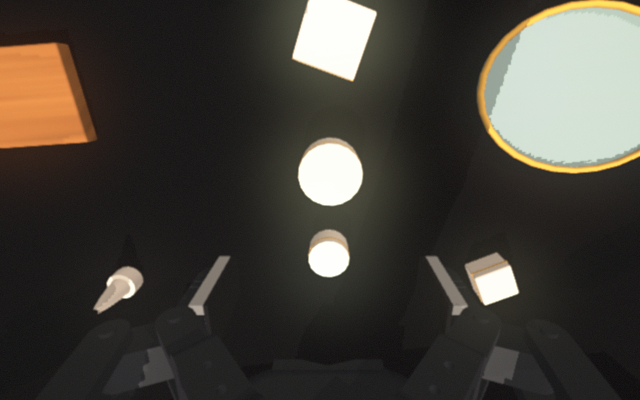

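The wrist view agrees with the top view to within 1 mm. round_large is at (330,172), round_small at (329,253) and square_large at (335,38), and the fingers are clear at the sides. I descend on round_large.

move_arm:
  deltas:
    - {"offset":[1,0,-20],"spin":0}
    - {"offset":[1,0,-45],"spin":0}
    - {"offset":[1,0,-70],"spin":0}
    - {"offset":[1,0,-95],"spin":0}
    - {"offset":[1,0,-115],"spin":0}
    - {"offset":[1,0,-130],"spin":0}
    - {"offset":[1,0,-140],"spin":0}
    - {"offset":[1,0,-146],"spin":0}
    - {"offset":[1,0,-146],"spin":0}

```text
t: 2.62
ee_pos: [0.5436, -0.0231, 0.0173]
eef_rot: [0.0, 1.0, -0.001, -0.001]
contact_force: [0.4, -0.3, 0.1]
width: 0.0847
```

move_arm:
  deltas:
    - {"offset":[0,0,0],"spin":0}
    - {"offset":[0,0,0],"spin":0}
    - {"offset":[0,0,0],"spin":0}
    - {"offset":[0,0,0],"spin":0}
    - {"offset":[0,0,0],"spin":0}
    - {"offset":[0,0,0],"spin":0}
    - {"offset":[0,0,0],"spin":0}
    - {"offset":[0,0,0],"spin":0}
  claw: 50
  force: 40

```text
t: 3.28
ee_pos: [0.5446, -0.0212, 0.018]
eef_rot: [-0.0, 1.0, 0.0, 0.0]
contact_force: [-0.5, 0.2, 1.1]
width: 0.0502
```

Run:
```python
from h import *
s=ctrl.get_state();print(s['width'],s['ee_pos'],s['contact_force'])
c=cap('wrist'); t=cap('top'); save(np.vstack([cv2.resize(c['img'],(480,300)),cv2.resize(t['img'][110:250,270:494],(480,300))]),'w2.png')
print(ctrl.get_state()['width'])
```

```text
0.050172531399096026 [ 0.54456121 -0.02119036  0.01801819] [-0.47551812  0.18021054  1.12039841]
0.04984865309704973
```

View pics/w2.png

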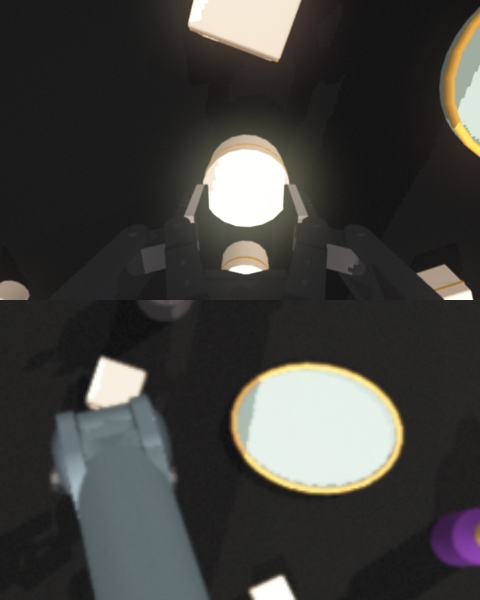

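Run:
```python
from h import *
c=cap('wrist'); w=c['w']; s=ctrl.get_state(); print(c['tool_from_camera'].round(3))
m=((w[...,2]>.033)&(w[...,2]<.04)&(c['img'].min(-1)>120)).astype(np.uint8)
n,lab=cv2.connectedComponents(m)
for i in range(1,n):
    p=w[lab==i]
    if len(p)>500:
        r=cv2.minEnclosingCircle(p[:,:2].astype(np.float32)*1000); print(len(p),p.mean(0).round(4),r,p.min(0).round(3),p.max(0).round(3))
# things near the pads, z 0.01..0.1
for (u,v) in [(262,270),(268,290),(272,260),(398,270),(392,290),(250,285),(390,250)]: print(u,v,w[v,u].round(4),c['img'][v,u])
```

```text
[[ 0.     0.945  0.327  0.085]
 [ 1.    -0.001  0.001 -0.   ]
 [ 0.001  0.327 -0.945 -0.165]
 [ 0.     0.     0.     1.   ]]
8247 [ 0.6502 -0.021   0.0363] ((655.031982421875, -19.433086395263672), 31.753429412841797) [ 0.631 -0.051  0.033] [0.662 0.012 0.039]
9124 [ 0.5469 -0.0206  0.0364] ((544.6207275390625, -20.85892105102539), 31.184175491333008) [ 0.514 -0.051  0.033] [0.576 0.009 0.038]
262 270 [0.5558 0.0067 0.0693] [154 147 134]
268 290 [0.5467 0.0046 0.0702] [74 75 65]
272 260 [0.5547 0.0042 0.0594] [86 88 76]
398 270 [ 0.5555 -0.0501  0.0687] [155 146 133]
392 290 [ 0.5539 -0.0455  0.0801] [76 76 64]
250 285 [0.555  0.0096 0.0785] [148 140 128]
390 250 [ 0.5556 -0.0499  0.052 ] [159 150 135]
```

Run:
```python
from h import *
c=cap('wrist'); w=c['w']; g=c['img'].astype(int)
for u in (264,268,272,276,386,390,394):
    col=[(v,*(w[v,u]*1000).round(0).astype(int)) for v in range(236,320,6) if np.isfinite(w[v,u,0])]
    print(u,col)
```

```text
264 [(236, np.int64(537), np.int64(20), np.int64(1)), (242, np.int64(532), np.int64(20), np.int64(0)), (248, np.int64(556), np.int64(9), np.int64(50)), (254, np.int64(555), np.int64(9), np.int64(55)), (260, np.int64(555), np.int64(8), np.int64(61)), (266, np.int64(555), np.int64(7), np.int64(65)), (272, np.int64(555), np.int64(6), np.int64(70)), (278, np.int64(556), np.int64(5), np.int64(76)), (284, np.int64(555), np.int64(4), np.int64(78)), (290, np.int64(553), np.int64(4), np.int64(79)), (296, np.int64(550), np.int64(4), np.int64(79)), (302, np.int64(548), np.int64(4), np.int64(79)), (308, np.int64(545), np.int64(4), np.int64(80)), (314, np.int64(543), np.int64(4), np.int64(81))]
268 [(236, np.int64(537), np.int64(18), np.int64(0)), (242, np.int64(533), np.int64(18), np.int64(2)), (248, np.int64(556), np.int64(7), np.int64(51)), (254, np.int64(555), np.int64(7), np.int64(56)), (260, np.int64(556), np.int64(6), np.int64(61)), (266, np.int64(555), np.int64(5), np.int64(65)), (272, np.int64(554), np.int64(4), np.int64(69)), (278, np.int64(552), np.int64(4), np.int64(69)), (284, np.int
[... 3066 characters left out ...]
t64(536), np.int64(-63), np.int64(0)), (242, np.int64(533), np.int64(-63), np.int64(1)), (248, np.int64(556), np.int64(-52), np.int64(51)), (254, np.int64(556), np.int64(-51), np.int64(56)), (260, np.int64(556), np.int64(-50), np.int64(62)), (266, np.int64(556), np.int64(-49), np.int64(66)), (272, np.int64(556), np.int64(-48), np.int64(70)), (278, np.int64(555), np.int64(-48), np.int64(74)), (284, np.int64(557), np.int64(-46), np.int64(80)), (290, np.int64(555), np.int64(-46), np.int64(81)), (296, np.int64(552), np.int64(-46), np.int64(82)), (302, np.int64(549), np.int64(-47), np.int64(81)), (308, np.int64(546), np.int64(-47), np.int64(81)), (314, np.int64(542), np.int64(-47), np.int64(80))]
```

The box has not moved. The pad tips are at about z = 46 mm although the TCP reads 18 mm, so the fingertips stand about 28 mm behind the reported TCP, not 8 mm ahead of it. I'll trust the measurement, open the gripper and measure the tips at other openings.

move_arm:
  deltas:
    - {"offset":[0,0,20],"spin":0}
    - {"offset":[0,0,40],"spin":0}
    - {"offset":[0,0,40],"spin":0}
    - {"offset":[0,0,40],"spin":0}
    - {"offset":[0,0,40],"spin":0}
    - {"offset":[0,0,40],"spin":0}
  claw: 62

```text
t: 3.98
ee_pos: [0.5435, -0.0213, 0.0569]
eef_rot: [-0.0, 1.0, -0.0, -0.001]
contact_force: [-0.1, 0.6, 0.3]
width: 0.0616
```

```bash
cat >> h.py <<'E'
def tips(c,s):
    # pad points in tool frame, columns in front of gripper
    T=c['extrinsics']; Tt=T@np.linalg.inv(c['tool_from_camera']); p=c['w'].reshape(-1,3)
    q=(p-Tt[:3,3])@Tt[:3,:3]; q=q[np.isfinite(q[:,0])]
    W=s['width']/2
    for sg in(1,-1):
        m=(abs(sg*q[:,1]-W)<12)&(sg*q[:,1]>W-3)&(q[:,0]>-12)&(q[:,0]<14)&(q[:,2]<0.02)&(p[np.isfinite(p[:,0])][:,2]>.038)
        k=q[m]; print('side',sg,'n',m.sum(),'tip z pct',np.percentile(k[:,2],[90,97,99.5]).round(4),'y inner',np.percentile(sg*k[:,1],2).round(4))
E
python3 - <<'E'
from h import *
s=ctrl.get_state(); print(s['width'],s['ee_pos'],ctrl.tip_extent); c=cap('wrist'); tips(c,s)
E
```

```text
0.06155085791345669 [ 0.54347053 -0.02134019  0.05692931] 0.008
side 1 n 36985 tip z pct [-0.0586 -0.0369  0.0176] y inner -0.0645
side -1 n 36985 tip z pct [-0.0586 -0.0369  0.0176] y inner -0.0617
```

move_arm:
  deltas:
    - {"offset":[0,0,0],"spin":0}
    - {"offset":[0,0,0],"spin":0}
    - {"offset":[0,0,0],"spin":0}
    - {"offset":[0,0,0],"spin":0}
    - {"offset":[0,0,0],"spin":0}
  claw: 80

```text
t: 4.45
ee_pos: [0.5445, -0.0213, 0.0578]
eef_rot: [-0.0, 1.0, -0.0, -0.0]
contact_force: [-0.1, -0.4, 0.7]
width: 0.0796
```

Run:
```python
from h import *
s=ctrl.get_state(); print(s['width'],s['ee_pos']); c=cap('wrist'); tips(c,s)
```

```text
0.07962211116511354 [ 0.54451088 -0.02125245  0.05784642]
side 1 n 37707 tip z pct [-0.0602 -0.0414  0.0178] y inner -0.0704
side -1 n 37707 tip z pct [-0.0602 -0.0414  0.0178] y inner -0.0676
```

```bash
sed -i 's/<12)/<.012)/; s/W-3)/W-.003)/; s/>-12)/>-.012)/; s/<14)/<.014)/' h.py
python3 - <<'E'
from h import *
s=ctrl.get_state(); c=cap('wrist'); tips(c,s)
E
```

```text
side 1 n 4894 tip z pct [-0.0454 -0.0388 -0.0348] y inner 0.038
side -1 n 4669 tip z pct [-0.0452 -0.0386 -0.0353] y inner 0.0379
```

move_arm:
  deltas:
    - {"offset":[0,0,0],"spin":0}
    - {"offset":[0,0,0],"spin":0}
    - {"offset":[0,0,0],"spin":0}
    - {"offset":[0,0,0],"spin":0}
    - {"offset":[0,0,0],"spin":0}
  claw: 62

```text
t: 4.97
ee_pos: [0.5446, -0.0213, 0.058]
eef_rot: [0.0, 1.0, -0.0, 0.0]
contact_force: [-0.5, -0.1, -0.0]
width: 0.0619
```

Run:
```python
from h import *
s=ctrl.get_state(); c=cap('wrist'); tips(c,s)
```

```text
side 1 n 3792 tip z pct [-0.0398 -0.0335 -0.0296] y inner 0.0297
side -1 n 3515 tip z pct [-0.0395 -0.0334 -0.0294] y inner 0.0303
```

move_arm:
  deltas:
    - {"offset":[0,0,0],"spin":0}
    - {"offset":[0,0,0],"spin":0}
    - {"offset":[0,0,0],"spin":0}
    - {"offset":[0,0,0],"spin":0}
    - {"offset":[0,0,0],"spin":0}
    - {"offset":[0,0,0],"spin":0}
    - {"offset":[0,0,0],"spin":0}
  claw: 32

```text
t: 5.6
ee_pos: [0.5446, -0.0213, 0.058]
eef_rot: [0.0, 1.0, -0.0, 0.0]
contact_force: [-0.0, -0.1, 0.3]
width: 0.0321
```

Run:
```python
from h import *
s=ctrl.get_state(); c=cap('wrist'); tips(c,s); print(s['width'])
```

```text
side 1 n 3020 tip z pct [-0.0357 -0.0294 -0.0246] y inner 0.0153
side -1 n 2860 tip z pct [-0.0358 -0.0294 -0.0251] y inner 0.0165
0.03210533558788572
```

Fingertip position along tool z is −35 mm at 80 mm opening, −29 at 62 and −25 at 32. This is the same at every look, so I set heights by these values and watch the force.

move_arm:
  deltas:
    - {"offset":[0,0,0],"spin":0}
    - {"offset":[0,0,0],"spin":0}
    - {"offset":[0,0,0],"spin":0}
    - {"offset":[0,0,0],"spin":0}
    - {"offset":[0,0,0],"spin":0}
    - {"offset":[0,0,0],"spin":0}
    - {"offset":[0,0,-15],"spin":0}
    - {"offset":[0,0,-30],"spin":0}
    - {"offset":[0,0,-45],"spin":0}
    - {"offset":[0,0,-50],"spin":0}
  claw: 82

```text
t: 6.48
ee_pos: [0.5427, -0.0213, 0.006]
eef_rot: [-0.0, 1.0, -0.0, -0.002]
contact_force: [-0.9, -0.4, 0.0]
width: 0.082
```

move_arm:
  deltas:
    - {"offset":[0,0,-8],"spin":0}
    - {"offset":[0,0,-16],"spin":0}
    - {"offset":[0,0,-22],"spin":0}
    - {"offset":[0,0,-26],"spin":0}
    - {"offset":[0,0,-29],"spin":0}
    - {"offset":[0,0,-29],"spin":0}

```text
t: 6.98
ee_pos: [0.5442, -0.0212, -0.0215]
eef_rot: [-0.0, 1.0, -0.0, -0.0]
contact_force: [0.3, -0.3, 1.2]
width: 0.082
```

move_arm:
  deltas:
    - {"offset":[0,0,0],"spin":0}
    - {"offset":[0,0,0],"spin":0}
    - {"offset":[0,0,0],"spin":0}
    - {"offset":[0,0,0],"spin":0}
    - {"offset":[0,0,0],"spin":0}
    - {"offset":[0,0,0],"spin":0}
  claw: 55
  force: 40

```text
t: 7.48
ee_pos: [0.5454, -0.0212, -0.0204]
eef_rot: [0.0, 1.0, -0.0, 0.001]
contact_force: [0.1, -0.0, 3.3]
width: 0.0609
```

move_arm:
  deltas:
    - {"offset":[0,0,10],"spin":0}
    - {"offset":[0,0,25],"spin":0}
    - {"offset":[0,0,40],"spin":0}
    - {"offset":[8,-25,50],"spin":0}
    - {"offset":[17,-55,55],"spin":0}
    - {"offset":[28,-90,55],"spin":0}
    - {"offset":[39,-125,55],"spin":0}
    - {"offset":[50,-160,55],"spin":0}
    - {"offset":[60,-195,55],"spin":0}
    - {"offset":[70,-224,55],"spin":0}

```text
t: 8.32
ee_pos: [0.6135, -0.2489, 0.0338]
eef_rot: [0.001, 1.0, -0.001, -0.001]
contact_force: [0.7, -0.8, -1.6]
width: 0.0612
```

move_arm:
  deltas:
    - {"offset":[4,-14,0],"spin":0}
    - {"offset":[5,-20,-10],"spin":0}
    - {"offset":[5,-20,-22],"spin":0}
    - {"offset":[5,-20,-32],"spin":0}
    - {"offset":[5,-20,-38],"spin":0}
    - {"offset":[5,-20,-38],"spin":0}
    - {"offset":[5,-20,-38],"spin":0}

```text
t: 8.9
ee_pos: [0.6187, -0.2621, -0.0054]
eef_rot: [-0.001, 1.0, 0.002, -0.001]
contact_force: [-0.0, -0.3, -1.3]
width: 0.0609
```

Run:
```python
from h import *
s=ctrl.get_state(); print(s['ee_pos'],s['contact_force'],s['width']); c=cap('wrist'); save(c['img'],'w3.png'); w=c['w']
m=((w[...,2]>.045)&(w[...,2]<.072)&(c['img'].min(-1)>150)).astype(np.uint8)
n,lab,st,ce=cv2.connectedComponentsWithStats(m)
for i in range(1,n):
    p=w[lab==i]
    if len(p)>500: print(len(p),np.median(p,0).round(4),cv2.minEnclosingCircle(p[:,:2].astype(np.float32)*1000))
```

```text
[ 0.61871335 -0.26211999 -0.00537388] [-0.00364777 -0.34806338 -1.27652113] 0.060931470605703156
14803 [ 0.622  -0.2622  0.0513] ((618.2452392578125, -262.618408203125), 31.643474578857422)
```

View pics/w3.png

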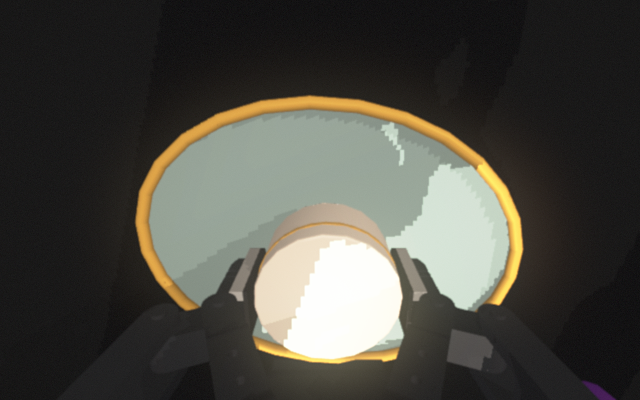

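The box is held upright over the tray at pixel (330,297), with its underside at about 15 mm. I lower it slowly by 9 mm.

move_arm:
  deltas:
    - {"offset":[0,0,-2],"spin":0}
    - {"offset":[0,0,-4],"spin":0}
    - {"offset":[0,0,-6],"spin":0}
    - {"offset":[0,0,-7],"spin":0}
    - {"offset":[0,0,-8],"spin":0}
    - {"offset":[0,0,-9],"spin":0}
    - {"offset":[0,0,-9],"spin":0}

```text
t: 9.53
ee_pos: [0.6193, -0.2653, -0.0133]
eef_rot: [-0.0, 1.0, -0.0, -0.0]
contact_force: [0.0, 1.3, -2.1]
width: 0.0614
```

move_arm:
  deltas:
    - {"offset":[0,0,-1],"spin":0}
    - {"offset":[0,0,-2],"spin":0}
    - {"offset":[0,0,-2],"spin":0}

```text
t: 9.78
ee_pos: [0.6197, -0.2654, -0.0143]
eef_rot: [0.0, 1.0, -0.0, 0.0]
contact_force: [-2.3, 0.9, 2.9]
width: 0.0606
```

move_arm:
  deltas:
    - {"offset":[0,0,0],"spin":0}
    - {"offset":[0,0,0],"spin":0}
    - {"offset":[0,0,0],"spin":0}
    - {"offset":[0,0,0],"spin":0}
    - {"offset":[0,0,20],"spin":0}
    - {"offset":[0,0,45],"spin":0}
    - {"offset":[0,0,75],"spin":0}
    - {"offset":[0,0,100],"spin":0}
    - {"offset":[0,0,120],"spin":0}
  claw: 80

```text
t: 10.53
ee_pos: [0.6207, -0.2655, 0.1075]
eef_rot: [0.0, 1.0, -0.0, 0.001]
contact_force: [0.6, -0.5, 0.0]
width: 0.0797
```

move_arm:
  deltas:
    - {"offset":[-15,21,0],"spin":0}
    - {"offset":[-38,54,0],"spin":0}
    - {"offset":[-61,88,0],"spin":0}
    - {"offset":[-84,121,0],"spin":0}
    - {"offset":[-107,154,0],"spin":0}
    - {"offset":[-130,187,0],"spin":0}
    - {"offset":[-150,216,0],"spin":0}
    - {"offset":[-165,236,-15],"spin":0}
    - {"offset":[-170,244,-30],"spin":0}
    - {"offset":[-170,245,-45],"spin":0}

```text
t: 11.37
ee_pos: [0.4479, -0.0175, 0.0599]
eef_rot: [0.0, 1.0, 0.003, 0.0]
contact_force: [0.3, 0.7, 0.4]
width: 0.08
```

move_arm:
  deltas:
    - {"offset":[0,0,-20],"spin":0}
    - {"offset":[0,0,-40],"spin":0}
    - {"offset":[0,0,-58],"spin":0}
    - {"offset":[0,0,-70],"spin":0}
    - {"offset":[0,0,-78],"spin":0}
    - {"offset":[0,0,-80],"spin":0}
    - {"offset":[0,0,-80],"spin":0}

```text
t: 11.95
ee_pos: [0.4494, -0.0201, -0.0203]
eef_rot: [-0.0, 1.0, 0.0, -0.0]
contact_force: [-0.2, 0.6, 0.5]
width: 0.08
```

move_arm:
  deltas:
    - {"offset":[0,0,0],"spin":0}
    - {"offset":[0,0,0],"spin":0}
    - {"offset":[0,0,0],"spin":0}
    - {"offset":[0,0,0],"spin":0}
    - {"offset":[0,0,0],"spin":0}
    - {"offset":[0,0,0],"spin":0}
    - {"offset":[0,0,0],"spin":0}
  claw: 37
  force: 30

```text
t: 12.53
ee_pos: [0.4505, -0.0203, -0.0191]
eef_rot: [0.0, 1.0, -0.0, 0.001]
contact_force: [-1.0, 0.7, 6.5]
width: 0.0432
```

move_arm:
  deltas:
    - {"offset":[0,0,12],"spin":0}
    - {"offset":[0,0,35],"spin":0}
    - {"offset":[0,0,60],"spin":0}
    - {"offset":[15,-21,80],"spin":0}
    - {"offset":[36,-52,90],"spin":0}
    - {"offset":[59,-85,90],"spin":0}
    - {"offset":[82,-118,90],"spin":0}
    - {"offset":[105,-151,90],"spin":0}
    - {"offset":[128,-184,90],"spin":0}
    - {"offset":[148,-213,90],"spin":0}

```text
t: 13.37
ee_pos: [0.5981, -0.2363, 0.0697]
eef_rot: [0.0, 1.0, -0.001, 0.0]
contact_force: [1.3, -0.0, 0.1]
width: 0.0433
```

move_arm:
  deltas:
    - {"offset":[15,-22,0],"spin":0}
    - {"offset":[20,-30,0],"spin":0}
    - {"offset":[22,-32,-10],"spin":0}
    - {"offset":[22,-32,-15],"spin":0}
    - {"offset":[22,-32,-15],"spin":0}
    - {"offset":[22,-32,-15],"spin":0}

```text
t: 13.87
ee_pos: [0.6178, -0.2618, 0.0533]
eef_rot: [-0.001, 1.0, 0.002, -0.002]
contact_force: [-1.0, 0.1, -0.1]
width: 0.0432
```

```bash
cat >> h.py <<'E'
def blobs(z0,z1,cam='wrist',thr=110,name=None):
    s=ctrl.get_state(); c=cap(cam); w=c['w']; print('ee',s['ee_pos'].round(4) if hasattr(s['ee_pos'],'round') else s['ee_pos'],'f',np.round(s['contact_force'],1),'wd',round(float(s['width']),4))
    if name: save(c['img'],name)
    m=((w[...,2]>z0)&(w[...,2]<z1)&(c['img'].min(-1)>thr)).astype(np.uint8)
    n,lab=cv2.connectedComponents(m)
    for i in range(1,n):
        p=w[lab==i]
        if len(p)>150:
            q=p[:,:2].astype(np.float32)*1000; r=cv2.minAreaRect(q); cc=cv2.minEnclosingCircle(q)
            print(len(p),'zmed',np.median(p[:,2]).round(4),'rect',np.round(r[0],1),np.round(r[1],1),round(r[2],1),'circ',np.round(cc[0],1),round(cc[1],1))
    return c
E
python3 - <<'E'
from h import *
blobs(.039,.046,name='w4.png'); blobs(.07,.13)
E
```

```text
ee [ 0.6178 -0.2618  0.0533] f [-1.   0.1 -0.1] wd 0.0432
4213 zmed 0.0424 rect [ 626.9 -265.6] [61.4 46.2] 82.9 circ [ 619.5 -264.7] 30.9
ee [ 0.6185 -0.2623  0.0542] f [ 0.4  0.  -1.1] wd 0.0434
8510 zmed 0.1032 rect [ 617.8 -262. ] [43.9 43.4] 21.9 circ [ 617.6 -262.5] 22.7
524 zmed 0.1046 rect [ 628.2 -236.2] [4.8 5.6] 4.5 circ [ 628.2 -236.4] 3.2
552 zmed 0.1042 rect [ 628.2 -289.1] [9.2 5.8] 84.4 circ [ 627.9 -289.1] 5.2
```

View pics/w4.png

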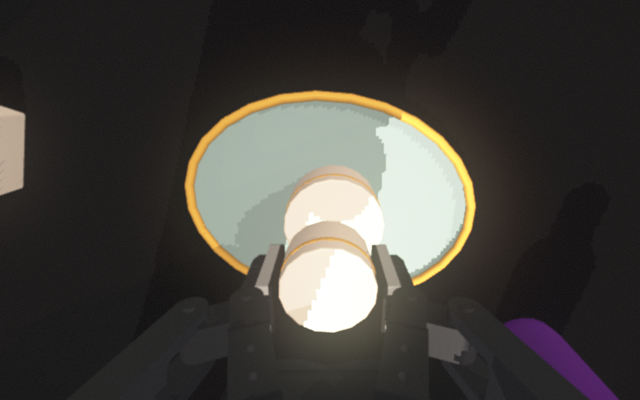

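round_large stands at (0.6195,-0.2647). round_small is held above it, 2 mm off while the arm settles, and needs to go down 31 mm.

move_arm:
  deltas:
    - {"offset":[0,0,-6],"spin":0}
    - {"offset":[0,0,-13],"spin":0}
    - {"offset":[0,0,-19],"spin":0}
    - {"offset":[0,0,-24],"spin":0}
    - {"offset":[0,0,-27],"spin":0}
    - {"offset":[0,0,-29],"spin":0}
    - {"offset":[0,0,-30],"spin":0}
    - {"offset":[0,0,-31],"spin":0}
    - {"offset":[0,0,-31],"spin":0}

```text
t: 14.72
ee_pos: [0.6197, -0.2653, 0.024]
eef_rot: [-0.0, 1.0, -0.0, 0.0]
contact_force: [-0.2, -0.1, -0.8]
width: 0.0432
```

move_arm:
  deltas:
    - {"offset":[0,0,-1],"spin":0}
    - {"offset":[0,0,-1],"spin":0}
    - {"offset":[0,0,-2],"spin":0}
    - {"offset":[0,0,-2],"spin":0}

```text
t: 15.05
ee_pos: [0.6198, -0.2653, 0.0231]
eef_rot: [0.0, 1.0, -0.0, 0.0]
contact_force: [-1.9, 0.9, 5.3]
width: 0.0431
```

move_arm:
  deltas:
    - {"offset":[0,0,0],"spin":0}
    - {"offset":[0,0,0],"spin":0}
    - {"offset":[0,0,0],"spin":0}
    - {"offset":[0,0,0],"spin":0}
    - {"offset":[0,0,0],"spin":0}
    - {"offset":[0,0,15],"spin":0}
    - {"offset":[0,0,40],"spin":0}
    - {"offset":[0,0,65],"spin":0}
    - {"offset":[0,0,85],"spin":0}
    - {"offset":[0,0,90],"spin":0}
  claw: 66

```text
t: 15.88
ee_pos: [0.6232, -0.2663, 0.118]
eef_rot: [0.002, 1.0, -0.0, 0.004]
contact_force: [0.7, 0.3, 0.6]
width: 0.0661
```

move_arm:
  deltas:
    - {"offset":[4,20,0],"spin":-5}
    - {"offset":[10,55,0],"spin":-10}
    - {"offset":[17,93,0],"spin":-15}
    - {"offset":[25,132,0],"spin":-19}
    - {"offset":[32,171,0],"spin":-19}
    - {"offset":[39,206,0],"spin":-19}
    - {"offset":[43,230,0],"spin":-19}
    - {"offset":[45,242,-10],"spin":-19}
    - {"offset":[45,242,-30],"spin":-19}
    - {"offset":[45,242,-45],"spin":-19}
  claw: 80

```text
t: 16.72
ee_pos: [0.6641, -0.0226, 0.0654]
eef_rot: [0.0, 0.986, -0.164, -0.0]
contact_force: [0.0, -0.2, -0.3]
width: 0.0799
```

Run:
```python
from h import *
blobs(.03,.045,name='w5.png'); print(ctrl.get_state()['eef_rot']);
```

```text
ee [ 0.6641 -0.0226  0.0654] f [ 0.  -0.2 -0.3] wd 0.0799
6562 zmed 0.0364 rect [666.1 -22.6] [56.2 56.3] 71.3 circ [665.7 -22.7] 38.6
397 zmed 0.0304 rect [ 425.1 -211.3] [30.6 22.4] 25.1 circ [ 425.6 -210.4] 16.7
[ 0.00136162  0.98622445 -0.1653581  -0.00402159]
```

move_arm:
  deltas:
    - {"offset":[1,0,-20],"spin":0}
    - {"offset":[1,0,-42],"spin":0}
    - {"offset":[1,0,-62],"spin":0}
    - {"offset":[1,0,-76],"spin":0}
    - {"offset":[1,0,-84],"spin":0}
    - {"offset":[1,0,-87],"spin":0}
    - {"offset":[1,0,-87],"spin":0}

```text
t: 17.35
ee_pos: [0.665, -0.0242, -0.0208]
eef_rot: [0.0, 0.986, -0.166, -0.001]
contact_force: [0.4, -0.2, 1.3]
width: 0.0801
```

move_arm:
  deltas:
    - {"offset":[0,0,0],"spin":0}
    - {"offset":[0,0,0],"spin":0}
    - {"offset":[0,0,0],"spin":0}
    - {"offset":[0,0,0],"spin":0}
    - {"offset":[0,0,0],"spin":0}
    - {"offset":[0,0,0],"spin":0}
    - {"offset":[0,0,0],"spin":0}
  claw: 49
  force: 40

```text
t: 17.93
ee_pos: [0.6671, -0.0232, -0.0183]
eef_rot: [-0.0, 0.986, -0.165, 0.001]
contact_force: [0.2, 0.3, 5.9]
width: 0.0556
```

move_arm:
  deltas:
    - {"offset":[0,0,12],"spin":0}
    - {"offset":[0,0,35],"spin":0}
    - {"offset":[0,0,60],"spin":0}
    - {"offset":[-4,20,75],"spin":4}
    - {"offset":[-10,55,80],"spin":9}
    - {"offset":[-17,93,80],"spin":14}
    - {"offset":[-24,132,80],"spin":19}
    - {"offset":[-31,171,80],"spin":23.5}
    - {"offset":[-38,210,80],"spin":23.5}
    - {"offset":[-45,245,80],"spin":23.5}

```text
t: 18.77
ee_pos: [0.6185, 0.2243, 0.0597]
eef_rot: [-0.0, 0.999, 0.04, -0.001]
contact_force: [0.4, 0.0, -2.4]
width: 0.0554
```

move_arm:
  deltas:
    - {"offset":[-5,28,0],"spin":0}
    - {"offset":[-8,41,0],"spin":0}
    - {"offset":[-8,44,-15],"spin":0}
    - {"offset":[-8,44,-30],"spin":0}
    - {"offset":[-8,44,-40],"spin":0}
    - {"offset":[-8,44,-45],"spin":0}
    - {"offset":[-8,44,-45],"spin":0}

```text
t: 19.35
ee_pos: [0.6116, 0.2603, 0.0112]
eef_rot: [0.002, 0.999, 0.037, -0.003]
contact_force: [-0.5, -0.8, -2.5]
width: 0.0556
```

Run:
```python
from h import *
c=blobs(.05,.09,name='w6.png'); w=c['w']
m=((w[...,2]>.012)&(w[...,2]<.02)); p=w[m]; p=p[(abs(p[:,0]-.613)<.06)&(abs(p[:,1]-.267)<.06)]; r=cv2.minAreaRect(p[:,:2].astype(np.float32)*1000); print('riser',r,np.median(p[:,2]))
```

```text
ee [0.6116 0.2603 0.0112] f [-0.5 -0.8 -2.5] wd 0.0556
273 zmed 0.0512 rect [638.8 263. ] [ 1.3 52.9] 4.3 circ [638.7 263. ] 26.5
15741 zmed 0.0658 rect [611.4 259.3] [56.9 59.5] 4.0 circ [611.2 261. ] 38.4
riser ((629.0419921875, 268.8138122558594), (59.67074966430664, 90.32780456542969), 4.425783634185791) 0.016344732637300324
```

View pics/w6.png

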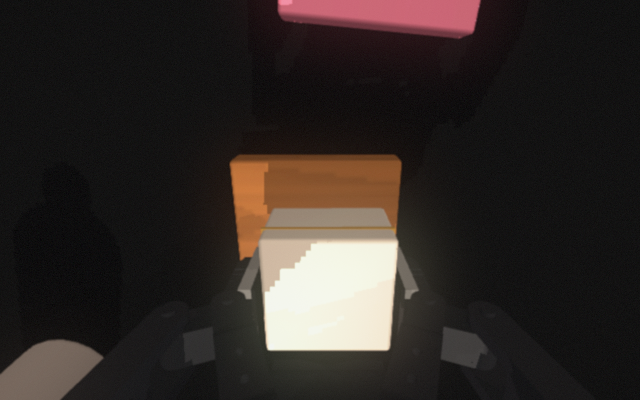

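The box is held square to the riser (4.0° against 4.4°), and its underside is about 13.5 mm above the riser top.

move_arm:
  deltas:
    - {"offset":[0,1,-3],"spin":0}
    - {"offset":[0,1,-6],"spin":0}
    - {"offset":[0,1,-8],"spin":0}
    - {"offset":[0,1,-10],"spin":0}
    - {"offset":[0,1,-11],"spin":0}
    - {"offset":[0,1,-12],"spin":0}
    - {"offset":[0,1,-13],"spin":0}
    - {"offset":[0,1,-13],"spin":0}

```text
t: 20.07
ee_pos: [0.6124, 0.2668, 0.0018]
eef_rot: [0.0, 0.999, 0.039, -0.0]
contact_force: [0.3, 0.7, -2.1]
width: 0.0555
```

move_arm:
  deltas:
    - {"offset":[0,0,-1],"spin":0}
    - {"offset":[0,0,-2],"spin":0}
    - {"offset":[0,0,-3],"spin":0}
    - {"offset":[0,0,-4],"spin":0}
    - {"offset":[0,0,-4],"spin":0}

```text
t: 20.48
ee_pos: [0.6126, 0.2668, -0.0021]
eef_rot: [-0.0, 0.999, 0.039, 0.0]
contact_force: [0.1, 0.8, -1.6]
width: 0.0554
```

move_arm:
  deltas:
    - {"offset":[0,0,-1],"spin":0}
    - {"offset":[0,0,-1],"spin":0}
    - {"offset":[0,0,-2],"spin":0}
    - {"offset":[0,0,-2],"spin":0}

```text
t: 20.82
ee_pos: [0.6127, 0.2668, -0.0023]
eef_rot: [0.0, 0.999, 0.039, 0.0]
contact_force: [-3.9, -2.8, 8.4]
width: 0.0555
```

move_arm:
  deltas:
    - {"offset":[0,0,0],"spin":0}
    - {"offset":[0,0,0],"spin":0}
    - {"offset":[0,0,0],"spin":0}
    - {"offset":[0,0,0],"spin":0}
    - {"offset":[0,0,15],"spin":0}
    - {"offset":[0,0,40],"spin":0}
    - {"offset":[0,0,65],"spin":0}
    - {"offset":[-6,-15,80],"spin":0}
    - {"offset":[-18,-43,80],"spin":3}
    - {"offset":[-32,-77,80],"spin":6}
  claw: 78

```text
t: 21.65
ee_pos: [0.5823, 0.1937, 0.0796]
eef_rot: [-0.002, 0.995, 0.095, 0.003]
contact_force: [1.2, -1.4, -0.6]
width: 0.0781
```

move_arm:
  deltas:
    - {"offset":[-14,-35,0],"spin":3}
    - {"offset":[-29,-71,0],"spin":6}
    - {"offset":[-44,-107,0],"spin":9}
    - {"offset":[-59,-143,0],"spin":12}
    - {"offset":[-74,-179,0],"spin":14.8}
    - {"offset":[-89,-215,0],"spin":14.8}
    - {"offset":[-104,-251,0],"spin":14.8}
    - {"offset":[-119,-287,0],"spin":14.8}
    - {"offset":[-134,-323,0],"spin":14.8}
    - {"offset":[-147,-355,0],"spin":14.8}

```text
t: 22.48
ee_pos: [0.4327, -0.1678, 0.0771]
eef_rot: [0.001, 0.976, 0.218, 0.0]
contact_force: [1.2, -0.0, -0.2]
width: 0.0779
```

move_arm:
  deltas:
    - {"offset":[-10,-25,0],"spin":0}
    - {"offset":[-17,-41,0],"spin":0}
    - {"offset":[-17,-41,-10],"spin":0}
    - {"offset":[-17,-41,-20],"spin":0}
    - {"offset":[-17,-41,-20],"spin":0}
    - {"offset":[-17,-41,-20],"spin":0}

```text
t: 22.98
ee_pos: [0.4165, -0.204, 0.0552]
eef_rot: [-0.001, 0.975, 0.221, -0.001]
contact_force: [0.0, 0.4, -0.6]
width: 0.0778
```

Run:
```python
from h import *
blobs(.025,.035); q=ctrl.get_state()['eef_rot']; print(2*np.degrees(np.arctan2(q[2],q[1]))+90, ctrl.get_state()['qpos'][6])
```

```text
ee [ 0.4165 -0.204   0.0552] f [ 0.   0.4 -0.6] wd 0.0778
3423 zmed 0.0303 rect [ 416.6 -206.7] [40.3 40.2] 25.3 circ [ 416.8 -206.7] 27.2
115.49500959112994 -0.9015900587711712
```

move_arm:
  deltas:
    - {"offset":[0,0,-18],"spin":0}
    - {"offset":[0,0,-38],"spin":0}
    - {"offset":[0,0,-55],"spin":0}
    - {"offset":[0,0,-66],"spin":0}
    - {"offset":[0,0,-72],"spin":0}
    - {"offset":[0,0,-74],"spin":0}
    - {"offset":[0,0,-74],"spin":0}

```text
t: 23.62
ee_pos: [0.4169, -0.2058, -0.0181]
eef_rot: [-0.0, 0.976, 0.219, 0.0]
contact_force: [0.5, 1.2, -0.5]
width: 0.0776
```

move_arm:
  deltas:
    - {"offset":[0,0,0],"spin":0}
    - {"offset":[0,0,0],"spin":0}
    - {"offset":[0,0,0],"spin":0}
    - {"offset":[0,0,0],"spin":0}
    - {"offset":[0,0,0],"spin":0}
    - {"offset":[0,0,0],"spin":0}
    - {"offset":[0,0,0],"spin":0}
    - {"offset":[0,0,0],"spin":0}
  claw: 33
  force: 30

```text
t: 24.28
ee_pos: [0.4175, -0.2067, -0.0171]
eef_rot: [0.001, 0.976, 0.219, 0.001]
contact_force: [0.0, 0.4, 6.6]
width: 0.0393
```

move_arm:
  deltas:
    - {"offset":[0,0,12],"spin":0}
    - {"offset":[0,0,35],"spin":0}
    - {"offset":[0,0,60],"spin":0}
    - {"offset":[6,15,82],"spin":0}
    - {"offset":[16,40,95],"spin":-3}
    - {"offset":[30,72,95],"spin":-6}
    - {"offset":[45,108,95],"spin":-9}
    - {"offset":[60,144,95],"spin":-12}
    - {"offset":[75,180,95],"spin":-15}
    - {"offset":[90,216,95],"spin":-18}

```text
t: 25.12
ee_pos: [0.5063, 0.0111, 0.0774]
eef_rot: [0.0, 0.998, 0.062, -0.0]
contact_force: [1.0, -0.5, -1.0]
width: 0.0391
```

move_arm:
  deltas:
    - {"offset":[15,36,0],"spin":-2.8}
    - {"offset":[30,72,0],"spin":-2.8}
    - {"offset":[45,108,0],"spin":-2.8}
    - {"offset":[60,144,0],"spin":-2.8}
    - {"offset":[75,180,0],"spin":-2.8}
    - {"offset":[89,214,0],"spin":-2.8}
    - {"offset":[99,239,0],"spin":-2.8}
    - {"offset":[105,253,0],"spin":-2.8}
    - {"offset":[106,257,-10],"spin":-2.8}
    - {"offset":[106,257,-15],"spin":-2.8}

```text
t: 25.95
ee_pos: [0.6113, 0.2682, 0.061]
eef_rot: [-0.0, 0.999, 0.041, -0.001]
contact_force: [-0.8, 0.6, -1.3]
width: 0.0395
```

move_arm:
  deltas:
    - {"offset":[0,0,0],"spin":0}
    - {"offset":[0,0,0],"spin":0}
    - {"offset":[0,0,0],"spin":0}

```text
t: 26.2
ee_pos: [0.6124, 0.2638, 0.0614]
eef_rot: [0.001, 0.999, 0.038, -0.001]
contact_force: [-0.3, 0.4, -0.8]
width: 0.0395
```

Run:
```python
from h import *
blobs(.049,.056,name='w7.png'); blobs(.08,.14)
```

```text
ee [0.6124 0.2638 0.0614] f [-0.3  0.4 -0.8] wd 0.0395
3580 zmed 0.0523 rect [622.2 268.2] [36.6 56.2] 5.5 circ [621.4 268.6] 32.7
647 zmed 0.0525 rect [509.1 433.8] [50.2 13.6] 75.9 circ [503.7 435.2] 25.1
ee [0.6127 0.2644 0.0619] f [ 0.5  0.3 -0.7] wd 0.0394
9982 zmed 0.109 rect [611.9 264.2] [40.9 54.7] 4.4 circ [613.3 264.8] 28.5
1589 zmed 0.0866 rect [511.8 436.1] [43.8 11.2] 81.9 circ [506.9 436.7] 21.9
```

View pics/w7.png

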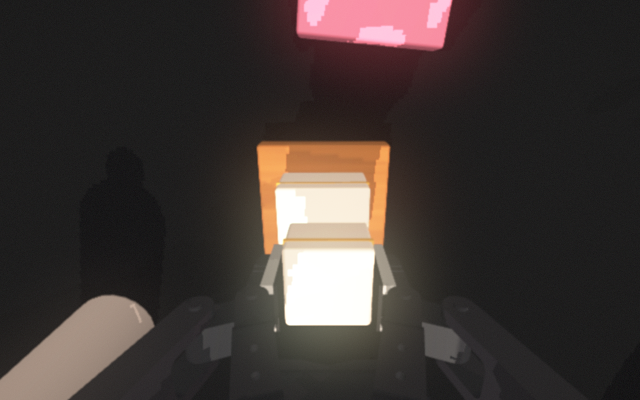

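square_large sits on the riser, centred at about (0.6125,0.267). square_small is held over it 2 to 3 mm short while settling, and needs to go down about 27 mm.

move_arm:
  deltas:
    - {"offset":[0,1,-6],"spin":0}
    - {"offset":[0,1,-12],"spin":0}
    - {"offset":[0,1,-17],"spin":0}
    - {"offset":[0,1,-21],"spin":0}
    - {"offset":[0,1,-24],"spin":0}
    - {"offset":[0,1,-25],"spin":0}
    - {"offset":[0,1,-26],"spin":0}
    - {"offset":[0,1,-26],"spin":0}

```text
t: 26.97
ee_pos: [0.6125, 0.2678, 0.0358]
eef_rot: [0.0, 0.999, 0.039, -0.0]
contact_force: [-0.1, -0.1, 0.1]
width: 0.0394
```

move_arm:
  deltas:
    - {"offset":[0,0,-1],"spin":0}
    - {"offset":[0,0,-1],"spin":0}
    - {"offset":[0,0,-2],"spin":0}
    - {"offset":[0,0,-2],"spin":0}

```text
t: 27.3
ee_pos: [0.6128, 0.2679, 0.035]
eef_rot: [0.0, 0.999, 0.039, 0.0]
contact_force: [-1.8, -0.9, 4.0]
width: 0.0394
```

move_arm:
  deltas:
    - {"offset":[0,0,0],"spin":0}
    - {"offset":[0,0,0],"spin":0}
    - {"offset":[0,0,0],"spin":0}
    - {"offset":[0,0,0],"spin":0}
    - {"offset":[0,0,0],"spin":0}
    - {"offset":[0,0,15],"spin":0}
    - {"offset":[0,0,40],"spin":0}
    - {"offset":[0,0,65],"spin":0}
    - {"offset":[-12,-3,80],"spin":0}
    - {"offset":[-38,-9,80],"spin":0}
  claw: 62

```text
t: 28.13
ee_pos: [0.5809, 0.2612, 0.1206]
eef_rot: [-0.003, 0.999, 0.038, 0.006]
contact_force: [0.3, 0.2, 1.0]
width: 0.0619
```

move_arm:
  deltas:
    - {"offset":[-34,-8,0],"spin":0}
    - {"offset":[-68,-16,0],"spin":0}
    - {"offset":[-100,-24,0],"spin":0}
    - {"offset":[-128,-31,0],"spin":0}
    - {"offset":[-145,-36,0],"spin":0}
    - {"offset":[-155,-40,0],"spin":0}
    - {"offset":[-160,-41,0],"spin":0}
    - {"offset":[-160,-41,0],"spin":0}
    - {"offset":[-160,-41,0],"spin":0}

```text
t: 28.88
ee_pos: [0.4161, 0.2183, 0.1148]
eef_rot: [-0.001, 0.999, 0.039, 0.001]
contact_force: [1.1, 0.2, -0.4]
width: 0.0622
```

Run:
```python
from h import *
c=blobs(.01,.07,name='w8.png'); w=c['w']
p=w.reshape(-1,3); b=c['img'].reshape(-1,3).min(1)>60
for lo,hi in((.013,.019),(.03,.045),(.055,.064)):
    m=(p[:,2]>lo)&(p[:,2]<hi)&(abs(p[:,0]-.405)<.04)&(abs(p[:,1]-.218)<.04)&b; q=p[m]; print(lo,m.sum(),q.mean(0).round(4),q.min(0).round(4),q.max(0).round(4))
c=blobs(.075,.088,'top'); blobs(.075,.088,'scene')
```

```text
ee [0.4161 0.2183 0.1148] f [ 1.1  0.2 -0.4] wd 0.0622
5695 zmed 0.0453 rect [483.6 421.8] [65.7 32. ] 3.3 circ [482.6 437.8] 32.9
1034 zmed 0.0231 rect [405.6 221. ] [31.  30.9] 19.4 circ [405.1 220.9] 16.0
0.013 358 [0.4101 0.2211 0.0178] [0.3897 0.2053 0.0132] [0.4208 0.2364 0.019 ]
0.03 212 [0.4105 0.2212 0.0372] [0.4014 0.2119 0.0301] [0.4142 0.2299 0.0448]
0.055 59 [0.4071 0.2209 0.0576] [0.4035 0.217  0.0551] [0.4093 0.2248 0.0609]
ee [0.4163 0.2184 0.1147] f [-0.3 -0.3  0.1] wd 0.0621
275 zmed 0.082 rect [611.  267.6] [40.6 40.9] 5.5 circ [610.6 266.4] 27.3
ee [0.4162 0.2184 0.1145] f [ 0.1 -0.1  0.1] wd 0.0621
195 zmed 0.0814 rect [  71.5 -920.3] [197.4  40.2] 68.8 circ [  86.  -925.9] 98.8
265 zmed 0.0818 rect [285.  947.9] [141.9  69.3] 64.0 circ [265.7 957.9] 71.6
204 zmed 0.0821 rect [ 282.8 -815.4] [ 30.9 188.7] 69.4 circ [ 278.6 -826.5] 94.4
198 zmed 0.08 rect [614.  267.2] [43.  39.8] 6.1 circ [613.5 266.9] 26.8
```

View pics/w8.png

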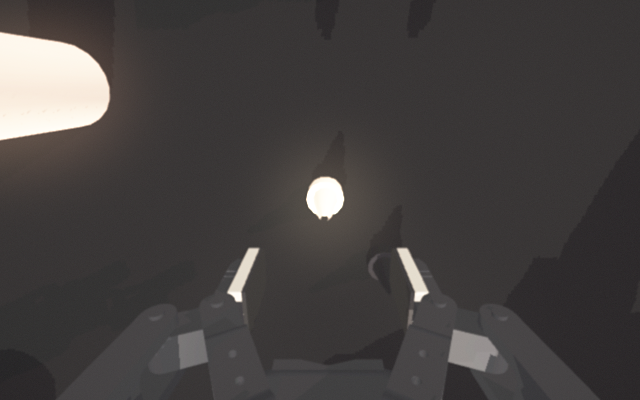

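The white cone is at pixel (325,197), which gives (0.4055,0.221). The black one at (383,266) is clear of the finger path. square_small checks at about (0.612,0.267), z top 0.082.

move_arm:
  deltas:
    - {"offset":[-9.5,3.5,-25],"spin":0}
    - {"offset":[-9.5,3.5,-55],"spin":0}
    - {"offset":[-9.5,3.5,-80],"spin":0}
    - {"offset":[-9.5,3.5,-100],"spin":0}
    - {"offset":[-9.5,3.5,-115],"spin":0}
    - {"offset":[-9.5,3.5,-125],"spin":0}
    - {"offset":[-9.5,3.5,-131],"spin":0}
    - {"offset":[-9.5,3.5,-134],"spin":0}
    - {"offset":[-9.5,3.5,-134],"spin":0}
  claw: 55

```text
t: 29.78
ee_pos: [0.4054, 0.2215, -0.0202]
eef_rot: [-0.0, 0.999, 0.039, -0.0]
contact_force: [-0.1, 0.3, -0.2]
width: 0.0548
```

move_arm:
  deltas:
    - {"offset":[0,0,0],"spin":0}
    - {"offset":[0,0,0],"spin":0}
    - {"offset":[0,0,0],"spin":0}
    - {"offset":[0,0,0],"spin":0}
    - {"offset":[0,0,0],"spin":0}
    - {"offset":[0,0,0],"spin":0}
    - {"offset":[0,0,0],"spin":0}
  claw: 25
  force: 30

```text
t: 30.37
ee_pos: [0.4061, 0.2218, -0.019]
eef_rot: [-0.0, 0.999, 0.039, 0.001]
contact_force: [-0.2, -0.7, 6.0]
width: 0.0302
```

move_arm:
  deltas:
    - {"offset":[0,0,10],"spin":0}
    - {"offset":[0,0,30],"spin":0}
    - {"offset":[0,0,55],"spin":0}
    - {"offset":[0,0,80],"spin":0}
    - {"offset":[6,-14,105],"spin":0}
    - {"offset":[17,-38,120],"spin":0}
    - {"offset":[31,-70,120],"spin":0}
    - {"offset":[46,-104,120],"spin":0}
    - {"offset":[61,-138,120],"spin":0}
    - {"offset":[76,-172,120],"spin":0}

```text
t: 31.2
ee_pos: [0.4811, 0.0476, 0.1007]
eef_rot: [0.0, 0.999, 0.04, 0.0]
contact_force: [0.5, -0.8, -0.9]
width: 0.0306
```

move_arm:
  deltas:
    - {"offset":[15,-34,0],"spin":0}
    - {"offset":[30,-68,0],"spin":0}
    - {"offset":[45,-102,0],"spin":0}
    - {"offset":[60,-136,0],"spin":0}
    - {"offset":[75,-170,0],"spin":0}
    - {"offset":[90,-204,0],"spin":0}
    - {"offset":[105,-238,0],"spin":0}
    - {"offset":[119,-269,0],"spin":0}
    - {"offset":[130,-294,0],"spin":0}
    - {"offset":[136,-309,0],"spin":0}

```text
t: 32.03
ee_pos: [0.617, -0.2649, 0.1001]
eef_rot: [0.001, 0.999, 0.037, 0.0]
contact_force: [0.5, -1.2, -0.5]
width: 0.0303
```

move_arm:
  deltas:
    - {"offset":[3,-5,0],"spin":0}
    - {"offset":[3,-5,-10],"spin":0}
    - {"offset":[3,-5,-20],"spin":0}
    - {"offset":[3,-5,-20],"spin":0}
    - {"offset":[3,-5,-20],"spin":0}

```text
t: 32.45
ee_pos: [0.6184, -0.2614, 0.078]
eef_rot: [-0.002, 0.999, 0.041, -0.002]
contact_force: [-0.7, -0.0, 0.2]
width: 0.0305
```

Run:
```python
from h import *
c=blobs(.068,.076,name='w9.png'); w=c['w'].reshape(-1,3); b=c['img'].reshape(-1,3).min(1)>110
e=np.array(ctrl.get_state()['ee_pos'])
for lo in np.arange(.085,.165,.01):
    m=(w[:,2]>lo)&(w[:,2]<lo+.01)&(abs(w[:,0]-e[0])<.03)&(abs(w[:,1]-e[1])<.014)&b
    if m.sum()>20: q=w[m]; print(lo.round(3),m.sum(),q.mean(0).round(4),q.max(0).round(4),q.min(0).round(4))
```

```text
ee [ 0.6184 -0.2614  0.078 ] f [-0.7 -0.   0.2] wd 0.0305
2310 zmed 0.0724 rect [ 624.3 -265.1] [43.  32.1] 84.7 circ [ 619.  -264.6] 21.8
0.095 339 [ 0.6307 -0.2614  0.1016] [ 0.6335 -0.2481  0.105 ] [ 0.6216 -0.276   0.0973]
0.105 873 [ 0.628  -0.2618  0.1119] [ 0.6334 -0.248   0.115 ] [ 0.6055 -0.276   0.105 ]
0.115 1286 [ 0.6243 -0.2608  0.1181] [ 0.633 -0.248  0.125] [ 0.6053 -0.2759  0.115 ]
0.125 767 [ 0.624  -0.2606  0.13  ] [ 0.6274 -0.2514  0.135 ] [ 0.6165 -0.2706  0.125 ]
0.135 778 [ 0.6228 -0.2607  0.1401] [ 0.6262 -0.2533  0.145 ] [ 0.6164 -0.2692  0.135 ]
0.145 755 [ 0.621  -0.2609  0.1497] [ 0.6243 -0.2551  0.155 ] [ 0.6156 -0.267   0.145 ]
0.155 123 [ 0.62   -0.2609  0.1561] [ 0.622  -0.2578  0.1576] [ 0.6173 -0.2645  0.155 ]
```

View pics/w9.png

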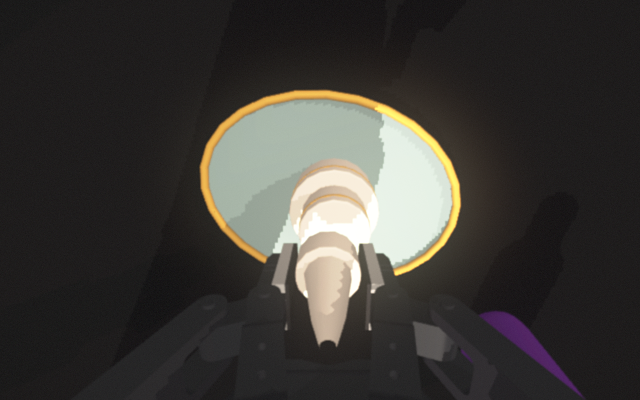

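The cone is held upright above round_small, which stands at (0.619,-0.2646). The gap is about 25 mm.

move_arm:
  deltas:
    - {"offset":[-1,0,-6],"spin":0}
    - {"offset":[-1,0,-12],"spin":0}
    - {"offset":[-1,0,-17],"spin":0}
    - {"offset":[-1,0,-20],"spin":0}
    - {"offset":[-1,0,-22],"spin":0}
    - {"offset":[-1,0,-23],"spin":0}
    - {"offset":[-1,0,-24],"spin":0}
    - {"offset":[-1,0,-24],"spin":0}

```text
t: 33.17
ee_pos: [0.6191, -0.2648, 0.0559]
eef_rot: [-0.0, 0.999, 0.039, 0.0]
contact_force: [-0.0, 0.1, -0.4]
width: 0.0304
```

move_arm:
  deltas:
    - {"offset":[0,0,-1],"spin":0}
    - {"offset":[0,0,-1],"spin":0}
    - {"offset":[0,0,-2],"spin":0}
    - {"offset":[0,0,-2],"spin":0}

```text
t: 33.5
ee_pos: [0.619, -0.2648, 0.0539]
eef_rot: [-0.0, 0.999, 0.039, 0.0]
contact_force: [0.2, -0.4, -0.6]
width: 0.0305
```

move_arm:
  deltas:
    - {"offset":[0,0,-1],"spin":0}
    - {"offset":[0,0,-1],"spin":0}
    - {"offset":[0,0,-1.5],"spin":0}
    - {"offset":[0,0,-1.5],"spin":0}

```text
t: 33.83
ee_pos: [0.6193, -0.2648, 0.0532]
eef_rot: [0.0, 0.999, 0.039, 0.0]
contact_force: [-1.3, -0.8, 3.3]
width: 0.0304
```

Contact. I release symmetrically, open wide, rise clear and back off.

move_arm:
  deltas:
    - {"offset":[0,0,0],"spin":0}
    - {"offset":[0,0,0],"spin":0}
    - {"offset":[0,0,0],"spin":0}
    - {"offset":[0,0,0],"spin":0}
    - {"offset":[0,0,0],"spin":0}
    - {"offset":[0,0,10],"spin":0}
    - {"offset":[0,0,30],"spin":0}
    - {"offset":[0,0,60],"spin":0}
    - {"offset":[0,0,90],"spin":0}
    - {"offset":[0,0,120],"spin":0}
  claw: 60

```text
t: 34.67
ee_pos: [0.6189, -0.2646, 0.1742]
eef_rot: [-0.0, 0.999, 0.039, -0.0]
contact_force: [-0.4, -0.4, -0.0]
width: 0.06
```

move_arm:
  deltas:
    - {"offset":[-30,20,5],"spin":0}
    - {"offset":[-60,50,5],"spin":0}
    - {"offset":[-90,80,5],"spin":0}
    - {"offset":[-120,110,5],"spin":0}
    - {"offset":[-150,140,5],"spin":0}
    - {"offset":[-165,160,5],"spin":0}
    - {"offset":[-175,170,5],"spin":0}
    - {"offset":[-175,170,5],"spin":0}
    - {"offset":[-175,170,5],"spin":0}

```text
t: 35.42
ee_pos: [0.4449, -0.0953, 0.1784]
eef_rot: [0.001, 0.999, 0.04, 0.001]
contact_force: [1.2, -1.3, 0.2]
width: 0.0599
```

Run:
```python
from h import *
c=blobs(.077,.088,'top'); w=c['w'];s=cap('scene'); save(np.vstack([cv2.resize(c['img'][80:260,100:520],(700,300)),cv2.resize(s['img'][140:300,130:500],(700,300))]),'fin.png')
for n,k in (('top',c),('scene',s)):
    w=k['w'].reshape(-1,3); b=k['img'].reshape(-1,3).min(1)>90
    for lo,hi in((.038,.045),(.068,.076),(.084,.094),(.095,.115),(.115,.14)):
        m=(w[:,2]>lo)&(w[:,2]<hi)&(abs(w[:,0]-.62)<.045)&(abs(w[:,1]+.265)<.045)&b
        if m.sum()>3: print(n,lo,m.sum(),w[m].mean(0).round(4),w[m].min(0).round(4),w[m].max(0).round(4))
w=c['w']
for n,(u,v) in {'violet':(490,220),'pump':(134,222),'brush':(347,100)}.items():
    ww=w[v-35:v+35,u-35:u+35].reshape(-1,3); p=ww[ww[:,2]>.03]; print(n,p.min(0).round(3),p.max(0).round(3))
```

```text
ee [ 0.4449 -0.0953  0.1784] f [ 1.2 -1.3  0.2] wd 0.0599
270 zmed 0.0821 rect [611.  267.5] [40.8 40.4] 4.9 circ [611.1 266.8] 26.5
top 0.038 154 [ 0.6138 -0.2581  0.0418] [ 0.5879 -0.2938  0.0381] [ 0.6494 -0.2351  0.045 ]
top 0.068 92 [ 0.6151 -0.2611  0.0724] [ 0.5963 -0.2841  0.0681] [ 0.6389 -0.2433  0.0759]
top 0.084 81 [ 0.6166 -0.263   0.0901] [ 0.6018 -0.28    0.0846] [ 0.6329 -0.249   0.0939]
top 0.095 34 [ 0.6139 -0.2599  0.1043] [ 0.607  -0.2719  0.0952] [ 0.6266 -0.254   0.1147]
top 0.115 24 [ 0.6157 -0.2621  0.1227] [ 0.6108 -0.2692  0.1161] [ 0.6228 -0.2577  0.1307]
scene 0.038 152 [ 0.6336 -0.2619  0.0404] [ 0.5964 -0.2952  0.038 ] [ 0.6523 -0.2345  0.0441]
scene 0.068 83 [ 0.6289 -0.2637  0.0706] [ 0.6053 -0.2867  0.0681] [ 0.641  -0.2435  0.0757]
scene 0.084 72 [ 0.6261 -0.2634  0.0884] [ 0.6093 -0.2802  0.0846] [ 0.6358 -0.2485  0.0935]
scene 0.095 67 [ 0.6245 -0.2634  0.1043] [ 0.6143 -0.2741  0.0956] [ 0.6305 -0.2553  0.115 ]
scene 0.115 29 [ 0.6222 -0.2644  0.1215] [ 0.6152 -0.2712  0.1151] [ 0.6258 -0.2588  0.1298]
violet [ 0.455 -0.455  0.03 ] [ 0.517 -0.395  0.151]
pump [0.444 0.405 0.03 ] [0.514 0.469 0.166]
brush [ 0.751 -0.119  0.03 ] [ 0.827 -0.047  0.137]
```

View pics/fin.png

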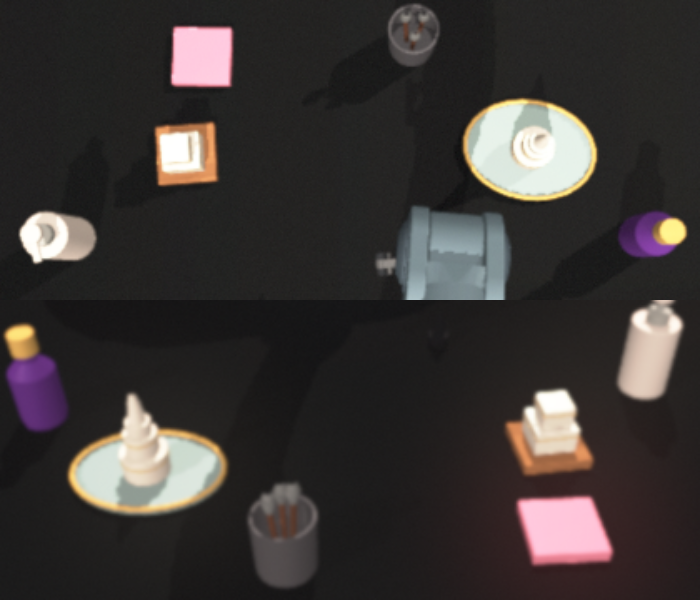

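Both towers stand: the round one at about (530,148) and the square one at about (185,155) in the upper half. The bystanders have not moved and the gripper is clear.

```bash
python3 -c "
from workcell import ctrl; print(ctrl.sign_off())"
```

```text
the job is handed in; nothing more can be done
None
```

Both towers are built and the job is handed in, at about 35 s of the 144 s allowed; no verdict was reported.

- **Tray:** the large round box, small round box and ring cone are stacked in the middle. Each was measured within about 2 mm of the piece below, with tops at roughly 42 and 72 mm. The cone's tip was last measured before release. The final views show it standing straight.
- **Riser:** the large and small square boxes are on the brown wooden riser, within about 2 mm of centre and 1° of its sides. The top of the small box is at 82 mm.
- **Bystanders:** the violet bottle, pump bottle and brush holder measured the same as at the start, within about 2 mm.

**Disagreement:** the fingertips were really about 25–35 mm behind the reported tool point, depending on how far the jaws were open, and not the 8 mm ahead given by `ctrl.tip_extent`. Because of this the first grasp closed in the air above the large round box, without moving it. I measured the real offset with the wrist camera and used that for all five grasps.

**Small readings:** the gripper width read 0.5–2 mm under the nominal sizes, which I took as harmless. No final check failed.

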